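# Next piston into the skirt gauge

## Task

The piston in the dial gauge on the surface plate has been measured: hook it out towards the open side and slide it into the rack bay with the green dot, fully home against the back. Then slide the waiting piston, the one standing in the open on the plate, into the gauge up to the stop screw, so that the dial's plunger bears on it. Pistons always stay flat on the plate, never lifted or tipped; do not bump the gauge with the gripper, and leave the piston already in the rack, the bearing and everything else where they are.

Things in the scene. Friction and masses are not known exactly. Their poses are not given: they have to be found in the camera images.
- plate: light grey granite surface plate, 340 x 366 x 30 mm (x, y, z), fixed; origin at the centre of its underside on the bench, its top 30 mm above; x points away from the robot, y to the left along the bench. Gauge and rack are fastened on its top
- gauge: bench comparator, blue-grey C-frame open to its -x (the robot's side), fixed on the plate; origin on the plate's top at a seated piston's centre, x into the frame, y left. Arms 22 mm tall, y = +-62 to +-78 mm, x = -12 to 95 mm, with heads 42 mm tall at x = -13 to 13 mm; back bar x = 75 to 95 mm, 22 mm tall. Behind the piston, each side of the stop screw, is a free pocket for a finger
- stop (a point): front end of the gauge's stop screw, 38.5 mm behind the seat along the gauge's x and 16 mm above the plate's top; a 10 mm round screw that runs back along x to the back bar, with an 18 mm lock ring at x = 69 to 75 mm
- anvil (a point): end of the gauge's fixed anvil, 38.5 mm left of the seat (gauge's +y), 30 mm above the plate's top; 12 mm round, it reaches inwards from the left arm
- dial (a point): centre of the dial's face, which looks up, outside the right arm at gauge y = -110 mm; the dial is 56 mm round, its top 45 mm above the plate's top
- seat (a point): the place of a piston in the gauge: point on the plate's top, the gauge's origin, where the centre of the piston's underside belongs when it stands against the anvil and the stop screw
- plunger (a joint): travel in m of the gauge's spring plunger (ball tip of 10 mm, 30 mm up, reaching from the right arm to y = -35.5 mm at rest): 0 with no piston, about 0.003 with a seated piston, grows as it is pushed back to the right, at most 0.009; 1.5 to 3 N
- rack: white plastic two-bay piston rack, 208 x 60 x 22 mm, floorless, fixed on the plate; origin on the plate's top midway between the seats, x along the rack (away from the robot), y into the bays (left). Bays open to -y, 83 mm wide; seats at x = -48.5 and 48.5 mm, y = 0; back wall's face at y = 38.5 mm; fences 14 mm thick, round-ended, at x = -97, 0 and 97 mm reach out to y = -9.5 mm
- green_dot: green sticker, 38 mm round and flat, on the plate in the empty bay; its origin is the seat of that bay, on the plate's top: a piston that is fully home has its centre here; axes as the rack's
- measured_piston: engine piston, a plain aluminium cylinder 77 mm across and 57 mm tall, 0.24 to 0.48 kg, standing on its skirt on the plate; origin at the centre of its underside, z up. At the start it sits in the gauge
- waiting_piston: engine piston, a plain aluminium cylinder 77 mm across and 57 mm tall, 0.24 to 0.48 kg, standing on its skirt on the plate; origin at the centre of its underside, z up. At the start it stands in the open in front of the gauge or to its right
- parked_piston: engine piston, a plain aluminium cylinder 77 mm across and 57 mm tall, 0.24 to 0.48 kg, standing on its skirt on the plate; origin at the centre of its underside, z up. It is parked in the other bay of the rack and stays there
- bearing: ball bearing lying flat on the plate, 52 mm across, 14 mm high, origin at the centre of its underside; stays where it is

How it is judged:
On the way, in this order (a step that is already met when the one before it is completed fails the run):
1. the measured piston stands fully home in the bay with the green dot (horizontal distance between measured_piston and green_dot below 0.007 m and linear speed of measured_piston below 0.02 m/s), for 0.2 s.
2. the waiting piston is seated in the gauge, with the plunger bearing on it (horizontal distance between waiting_piston and seat below 0.005 m and value of joint plunger above 0.0015 m and linear speed of waiting_piston below 0.02 m/s), for 0.2 s.
At the end, for the whole second after the job is handed in: the measured piston's centre is within 7 mm of the green dot's centre, the waiting piston's centre is within 5 mm of the gauge's seat with the plunger pushed back by more than 1.5 mm, and both are at rest on the plate (all of step 1 and all of step 2); the robot touches nothing.
It fails at once if a piston is lifted off the plate (8 mm), tipped (0.15 rad) or falls off the plate (height (world z) of any of measured_piston, waiting_piston, parked_piston above 0.038 m or angle between any of measured_piston, waiting_piston, parked_piston's own z axis and vertical above 0.15 rad or height (world z) of any of measured_piston, waiting_piston, parked_piston below 0.022 m).
It fails at once if the parked piston or the bearing is moved more than 8 mm (distance of any of parked_piston, bearing from where it was at the start of the episode above 0.008 m).
It fails at once if the robot bumps the gauge with more than 6 N (contact force between any of the fingers, the arm and gauge above 6 N).
It also fails if it takes over 69 s, if anything falls off the work surface, if the arm or the gripper's body presses on something with over 40 N, if the wrist force passes 120 N, or if a joint passes its speed limit or range.

## Robot

A 6-joint arm with a two-finger parallel gripper is mounted at the origin on a cart in front of the work surface, level with it; the furniture and walls round the work are solid. World frame = base frame: x ahead of the robot, y to its left, z up, the work surface at z = 0. Lengths are in m, angles in rad, forces in N, time in s.
With the tool pointing down it reaches from about 0.3 to 0.875 m from the base axis. Payload 6.4 kg.
Tool frame: the origin (TCP) lies between the finger pads; the fingertips stand 25 mm ahead of it and the grasp point (between the pads) lies 6 mm ahead of it (robot.nose_length is the distance from the TCP to the fingertips, in m); z points along the fingers, y is the line along which they close (so a half turn about z gives the same grasp; the last joint's range is limited). The gripper opens to 85 mm and grips with 20 to 120 N. Pads are 22 mm wide; open, the fingers measure 114 mm over their backs; the gripper's body (76 mm by 85 mm) begins 54 mm behind the grasp point. The pads swing forward as they close: fully open they stand 13 mm farther back than shut.
Start: joints at [0.973, 0.181, 1.607, -0, 1.354, -0.206], TCP at [0.22, 0.531, 0.256] pointing down, gripper open.
Joint ranges: [-2.99, 2.99], [-0.89, 2.07], [0.3, 2.58], [-1.14, 4.28], [0, 2.63], [-3.12, 3.12]. Speed limits (rad/s): [2.57, 2.57, 3.01, 3.14, 3.14, 3.14].

## Interface

Orientations are given as a unit quaternion [w, x, y, z].
In Python, from cell import get_state, camera, get_calibration, robot, cut_out, pinpoint gives the robot as it stands.
- The arm moves only by the shell command python3 -m crank 'ROWS' [OPENING]. ROWS is JSON, a list of rows, each an object of numbers: "tx", "ty", "tz": the shift along the tool's x, y, z in cm; "yaw": the turn about the tool's z in degrees. A call has 1 to 5 rows; each row is the pose to reach, as a shift and turn from the pose commanded when the call began, along the tool's axes at that moment; what a row does not reach only later rows make up. A row lasts 1/10 s, in which the tool goes at most 50 mm and 8.59 degrees, less where a joint would pass 70% of its speed; a pose out of reach is approached as far as the arm can. A call with a gripper value outside its range is refused whole. OPENING is the opening, from -1 (shut) to 1 (fully open), set as the call begins (- or left out, the last holds). The fingers move at their own pace and stop on an object; the grip force is fixed at half the most. Time passes only in rows, so rows that repeat a pose let the fingers close. It gives the time, the measured TCP pose, the force, the opening and the grip force at its end, in the units of the state.
- get_state(): the state, without advancing time (a new reading comes with each control period).
- camera(name): name is "scene" or "top" or "wrist"; returns the picture (420x560x3 uint8, red, green, blue); there is no depth.
- get_calibration(name): a dict with "fx", "fy", "cx", "cy" (pixels), "D" ([k1, k2, p1, p2, k3] as OpenCV has them; the pictures are not rectified), "camera_from_world" (4x4, takes a point from world to camera coordinates). Camera axes: x right, y down, z forward; pixel columns grow to the right and rows downward; lengths in m; the calibration is good to about 2 mm. A picture is of the moment at which its call begins: read the wrist's pose just before it. get_calibration takes no time and is no camera call; for the wrist camera it gives the pose at the moment of the call.
- robot.job_done(): hands the job in; it is judged then, once.
Trained networks look in the newest picture that a camera, given by its name, has taken for a name from the list of things; names that differ only in an ending like _2 or _b are one class to them, and where a whole thing is asked for, a point or a joint stands for the part that bears it (a point fixed in the world has none). Each returns a list of dicts, best first, with "confidence" (0 to 1); they miss things now and then, are a little off and sometimes report something else, mostly with a low value. They report only what shows in the picture. A call takes as long as a camera call.
- cut_out(camera, label): "pixels" (420x560 bool, what is visible of it).
- pinpoint(camera, label): "centre" ([x, y, z] in m, in world coordinates, good to about 4 mm: a listed point, or the origin of a listed thing).
The state is a dict: "clock": time; "q": joint angles; "joint_velocities": joint speeds; "effort": joint torques, N m; "eef_pos": TCP position; "tool_rot": TCP orientation; "contact_force": force on the tool from outside, world axes, zero at the start; "torque": the same for the moment, N m; "finger_gap": opening from 0.0 (shut) to 1.0 (fully open); "grip_force": force on a finger pad.
Only numpy, scipy, OpenCV 4.12 (cv2) and the standard library are available. Lean on these libraries where they do the work, as an engineer would, in place of code of your own. Each camera call takes 0.05 s, during which the arm holds its last target. There are 200 camera calls.

## Working session

There is one attempt and no reset: what is moved stays moved. The work goes in short steps, Python scripts to look and compute and a shell command to move; the robot and the scene stay as the last step left them, time stands still between calls to the robot, and variables do not carry over. Pictures are saved under pics/ and viewed, at most 11 in all, crops included, and the job is handed in when it is done.

```bash
ls; mkdir -p pics
cat > h.py <<'E'
import numpy as np,cv2
from cell import get_state,camera,get_calibration,robot,cut_out,pinpoint
def ray(name,uv,z):
    c=get_calibration(name);K=np.array([[c['fx'],0,c['cx']],[0,c['fy'],c['cy']],[0,0,1]])
    n=cv2.undistortPoints(np.array(uv,float).reshape(-1,1,2),K,np.array(c['D'])).reshape(-1,2)
    T=np.array(c['camera_from_world']);R=T[:3,:3];o=-R.T@T[:3,3]
    d=np.c_[n,np.ones(len(n))]@R
    return o+d*((z-o[2])/d[:,2])[:,None]
def save(name,f):
    im=camera(name);cv2.imwrite('pics/'+f,im[:,:,::-1]);return im
E
python3 - <<'E'
from h import *
s=get_state();print({k:np.round(v,3) for k,v in s.items()})
save('top','top0.png');save('scene','scene0.png')
for cam in ['top','scene']:
  for l in ['plate','gauge','stop','anvil','dial','seat','rack','green_dot','measured_piston','waiting_piston','parked_piston','bearing']:
    try:
      print(cam,l,[(np.round(d['centre'],4).tolist(),round(d['confidence'],2)) for d in pinpoint(cam,l)[:4]])
    except Exception as e: print(l,e)
E
```

```text
pics
{'clock': np.float64(0.0), 'q': array([ 0.973,  0.182,  1.608, -0.   ,  1.354, -0.206]), 'joint_velocities': array([ 0.001, -0.001,  0.   , -0.   ,  0.   , -0.001]), 'effort': array([-1.0000e-03, -4.4486e+01, -3.5133e+01, -0.0000e+00,  9.0000e-03,
        0.0000e+00]), 'eef_pos': array([0.219, 0.531, 0.255]), 'tool_rot': array([-0.   ,  0.195,  0.981, -0.001]), 'contact_force': array([ 0.422,  0.13 , -0.644]), 'torque': array([ 0.029, -0.092,  0.021]), 'grip_force': np.float64(0.0), 'finger_gap': np.float64(1.001)}
top plate [([0.4936, 0.2544, 0.0011], 0.72)]
top gauge [([0.3306, 0.2998, 0.0263], 0.37), ([0.4429, 0.1509, 0.0275], 0.25)]
top stop [([0.6112, 0.2855, 0.0447], 0.72)]
top anvil [([0.5556, 0.3018, 0.0633], 0.82), ([0.3782, 0.3265, 0.0285], 0.33)]
top dial [([0.6291, 0.1723, 0.0767], 0.69)]
top seat []
top rack [([0.379, 0.3288, 0.0279], 0.72)]
top green_dot [([0.3334, 0.2982, 0.0283], 0.52)]
top measured_piston [([0.5743, 0.2632, 0.0289], 0.95)]
top waiting_piston [([0.4435, 0.1534, 0.0299], 0.79)]
top parked_piston [([0.4139, 0.3629, 0.029], 0.79)]
top bearing [([0.5237, 0.115, 0.0298], 0.84)]
scene plate [([0.496, 0.2527, 0.0028], 0.79)]
scene gauge []
scene stop [([0.6079, 0.2841, 0.0475], 0.89)]
scene anvil [([0.628, 0.1717, 0.0774], 0.65), ([0.5565, 0.3071, 0.0548], 0.56)]
scene dial [([0.6292, 0.1688, 0.079], 0.65)]
scene seat []
scene rack [([0.3784, 0.3258, 0.0274], 0.8)]
scene green_dot [([0.3335, 0.2964, 0.0312], 0.8), ([0.5551, 0.3038, 0.057], 0.19)]
scene measured_piston [([0.5757, 0.2652, 0.0262], 0.78)]
scene waiting_piston [([0.4449, 0.1475, 0.0265], 0.83), ([0.3329, 0.2942, 0.0291], 0.74)]
scene parked_piston [([0.4194, 0.354, 0.0274], 0.59)]
scene bearing [([0.5184, 0.1109, 0.0308], 0.86)]
```

View pics/top0.png

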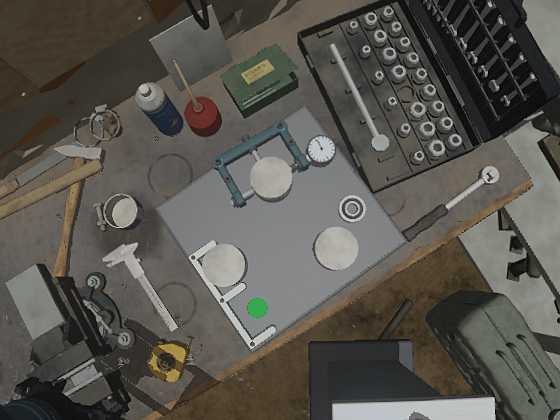

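View pics/scene0.png

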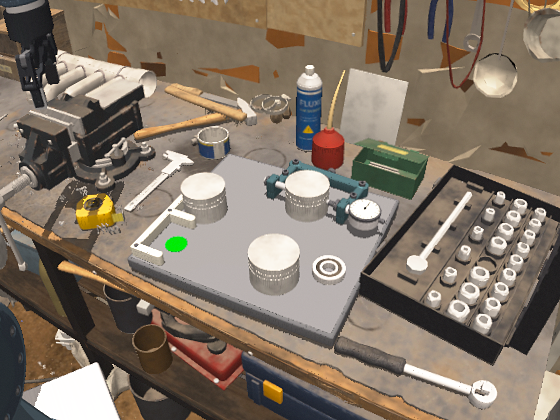

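The top view shows the gauge piston at (270,178), the waiting piston at (336,248), the parked piston at (223,265), the green dot at (257,308) and the bearing at (351,208). Gauge and rack are each turned slightly relative to the plate. The scene view agrees with this layout. Next I'll refine the positions with silhouettes in both cameras.

```bash
cat >> h.py <<'E'
from scipy.optimize import least_squares,minimize
from scipy.spatial.transform import Rotation as Rn
def proj(name,P,c=None):
    c=c or get_calibration(name);K=np.array([[c['fx'],0,c['cx']],[0,c['fy'],c['cy']],[0,0,1]])
    T=np.array(c['camera_from_world'])
    return cv2.projectPoints(np.array(P,float).reshape(-1,3),cv2.Rodrigues(T[:3,:3])[0],T[:3,3],K,np.array(c['D']))[0].reshape(-1,2)
def hull_c(name,xy,r,z0,h,c):
    a=np.linspace(0,2*np.pi,90);P=[[xy[0]+r*np.cos(t),xy[1]+r*np.sin(t),z] for t in a for z in (z0,z0+h)]
    return cv2.convexHull(proj(name,P,c).astype(np.float32)).reshape(-1,2)
def fit(name,label,x0,r,z0,h):
    best=None
    for d in cut_out(name,label)[:4]:
        m=d['pixels'].astype(np.uint8)
        n,L,st,cen=cv2.connectedComponentsWithStats(m);k=1+np.argmax(st[1:,4]);m=(L==k)
        c=get_calibration(name)
        def iou(x):
            hh=hull_c(name,x[:2],r,z0,h,c);im=np.zeros((1680,2240),np.uint8);cv2.fillConvexPoly(im,np.round(hh*4+1.5).astype(int),1)
            f=cv2.resize(im.astype(np.float32),(560,420),interpolation=cv2.INTER_AREA)
            return np.minimum(f,m).sum()/np.maximum(f,m).sum()
        v0=iou(x0)
        if v0<.2: continue
        s=minimize(lambda x:-iou(x),x0,method='Nelder-Mead',options=dict(initial_simplex=np.array(x0)+np.array([[0,0],[.006,0],[0,.006]]),xatol=2e-4,fatol=1e-5))
        if best is None or -s.fun>best[1]: best=(s.x.round(4).tolist(),round(-s.fun,3))
    return best
E
python3 - <<'E'
from h import *
for l,x0,r,h in [('measured_piston',(.575,.264),.0385,.057),('waiting_piston',(.444,.150),.0385,.057),('parked_piston',(.416,.359),.0385,.057),('bearing',(.521,.113),.026,.014),('green_dot',(.333,.297),.019,.0003)]:
  for c in ['top','scene']:
    print(l,c,fit(c,l,x0,r,.03,h))
s=get_state();w,x,y,z=s['tool_rot'];print(Rn.from_quat([x,y,z,w]).as_matrix().round(3))
c=get_calibration('wrist');T=np.array(c['camera_from_world']);print((-T[:3,:3].T@T[:3,3]).round(3),T.round(2).tolist(),c['fx'])
E
```

```text
measured_piston top None
measured_piston scene ([0.5751, 0.2644], np.float64(0.964))
waiting_piston top ([0.4438, 0.1513], np.float64(0.97))
waiting_piston scene ([0.4425, 0.1497], np.float64(0.969))
parked_piston top ([0.4181, 0.3545], np.float64(0.964))
parked_piston scene ([0.4167, 0.3509], np.float64(0.917))
bearing top ([0.5209, 0.1149], np.float64(0.742))
bearing scene ([0.521, 0.1134], np.float64(0.906))
green_dot top ([0.3363, 0.2992], np.float64(0.892))
green_dot scene ([0.337, 0.2983], np.float64(0.948))
[[-0.924  0.382 -0.   ]
 [ 0.382  0.924 -0.   ]
 [ 0.    -0.    -1.   ]]
[0.143 0.564 0.374] [[0.38, 0.92, 0.0, -0.58], [0.87, -0.36, 0.32, -0.04], [0.3, -0.12, -0.95, 0.38], [0.0, 0.0, 0.0, 1.0]] 303.89146074734305
```

```bash
python3 -m crank '[{"tx":-4,"ty":-1,"yaw":4},{"tx":-8.5,"ty":-2,"yaw":8},{"tx":-13,"ty":-3.3,"yaw":12},{"tx":-17.5,"ty":-4.5,"yaw":16},{"tx":-21.5,"ty":-5.5,"yaw":20}]' 1
python3 -m crank '[{"tx":-4.5,"ty":0.4,"yaw":4},{"tx":-9,"ty":0.8,"yaw":8},{"tx":-13.5,"ty":1.2,"yaw":12},{"tx":-18,"ty":1.7,"yaw":16},{"tx":-22.2,"ty":2.1,"yaw":17.5}]'
python3 -m crank '[{"tx":0},{"tx":0},{"tx":0}]'
python3 - <<'E'
from h import *
s=get_state();print(s['clock'],s['eef_pos'],s['q'],s['contact_force'],robot.nose_length)
w,x,y,z=s['tool_rot'];print(Rn.from_quat([x,y,z,w]).as_matrix().round(3))
save('wrist','w1.png')
for l in ['stop','anvil','dial','measured_piston','waiting_piston','bearing']:
  print(l,[(np.round(d['centre'],4).tolist(),round(d['confidence'],2)) for d in pinpoint('wrist',l)[:2]])
print(fit('wrist','measured_piston',(.575,.264),.0385,.03,.057))
print(proj('wrist',[[.575,.264,.087],[.575,.264,.03]]))
E
```

```text
1.8 [0.21954452 0.53144934 0.25626253] [ 9.72719730e-01  1.80848192e-01  1.60699754e+00 -4.69185264e-06
  1.35380322e+00 -2.06276777e-01] [-1.09285095 -0.29948941  0.43081603] 0.025
[[-0.924  0.382 -0.   ]
 [ 0.382  0.924 -0.   ]
 [ 0.    -0.    -1.   ]]
stop []
anvil []
dial []
measured_piston []
waiting_piston [([0.447, 0.1501, 0.0281], 0.58)]
bearing []
None
[[201.0201094  468.38506049]
 [208.12299834 432.62354591]]$[0]: bad value
$[0]: bad value
$[0]: bad value
```

View pics/w1.png

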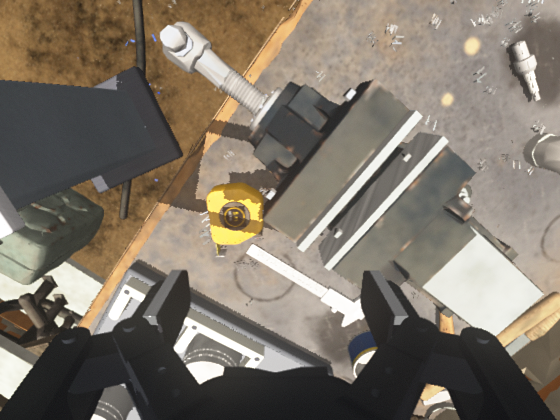

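The picture is still from the start pose, over the vise and tape measure, because the moves were refused. I'll give every key in each row.

```bash
python3 -m crank '[{"tx":-4,"ty":-1,"tz":0,"yaw":4},{"tx":-8.5,"ty":-2,"tz":0,"yaw":8},{"tx":-13,"ty":-3.3,"tz":0,"yaw":12},{"tx":-17.5,"ty":-4.5,"tz":0,"yaw":16},{"tx":-21.5,"ty":-5.5,"tz":0,"yaw":20}]' 1 &&
python3 -m crank '[{"tx":-4.5,"ty":0.4,"tz":0,"yaw":4},{"tx":-9,"ty":0.8,"tz":0,"yaw":8},{"tx":-13.5,"ty":1.2,"tz":0,"yaw":12},{"tx":-18,"ty":1.7,"tz":0,"yaw":16},{"tx":-22.2,"ty":2.1,"tz":0,"yaw":17.5}]' &&
python3 -m crank '[{"tx":0,"ty":0,"tz":0,"yaw":0},{"tx":0,"ty":0,"tz":0,"yaw":0},{"tx":0,"ty":0,"tz":0,"yaw":0}]'
cat > look.py <<'E'
from h import *
import sys
s=get_state();print(s['clock'],s['eef_pos'].round(4) if hasattr(s['eef_pos'],'round') else s['eef_pos'],np.round(s['q'],2),np.round(s['contact_force'],1))
w,x,y,z=s['tool_rot'];print(Rn.from_quat([x,y,z,w]).as_matrix().round(3)[:2].tolist())
save('wrist',sys.argv[1])
for l in ['stop','anvil','dial','measured_piston','waiting_piston','bearing']:
  print(l,[(np.round(d['centre'],4).tolist(),round(d['confidence'],2)) for d in pinpoint('wrist',l)[:2]])
E
python3 look.py w2.png
```

```text
clock: 2.7
eef_pos: [0.3988, 0.397, 0.2565]
tool_rot: [0.0, 0.364, 0.932, 0.0]
contact_force: [1.1, 1.4, 0.8]
finger_gap: 1.002
grip_force: 0.0
clock: 3.2
eef_pos: [0.5768, 0.2627, 0.2564]
tool_rot: [0.0, 0.501, 0.866, 0.0]
contact_force: [-0.1, 1.5, -0.0]
finger_gap: 0.998
grip_force: 0.0
clock: 3.5
eef_pos: [0.5744, 0.2649, 0.2561]
tool_rot: [-0.0, 0.499, 0.866, -0.0]
contact_force: [-0.8, 0.9, -0.6]
finger_gap: 1.002
grip_force: 0.0
3.5 [0.5744 0.2649 0.2561] [ 0.24  0.31  1.45  0.    1.38 -0.28] [-0.8  0.9 -0.6]
[[-0.502, 0.865, -0.001], [0.865, 0.502, 0.0]]
stop [([0.6111, 0.2845, 0.0442], 0.71)]
anvil [([0.5555, 0.3012, 0.0614], 0.61)]
dial [([0.6296, 0.1706, 0.0743], 0.87)]
measured_piston [([0.5775, 0.2659, 0.0338], 0.93), ([0.5623, 0.2988, 0.0611], 0.33)]
waiting_piston [([0.446, 0.1516, 0.0271], 0.65)]
bearing [([0.5204, 0.1135, 0.0264], 0.58)]
```

View pics/w2.png

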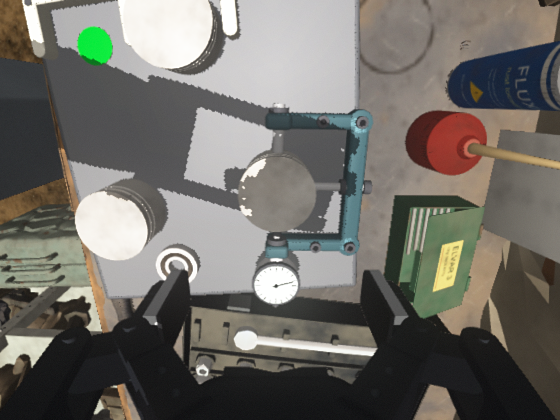

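Run:
```python
from h import *
from scipy.optimize import least_squares
# gauge pose from points (plane): stop, anvil, dial, several views
m=[('s',.610,.2847),('s',.6079,.2841),('s',.6111,.2845),('s',.6112,.2855),('a',.5556,.3018),('a',.5555,.3012),('a',.5565,.3071),('d',.6291,.1723),('d',.6292,.1688),('d',.6296,.1706),('p',.5751,.2644),('p',.5775,.2659),('p',.5743,.2632)]
L=dict(s=(.0385,0),a=(0,.0385),d=(0,-.110),p=(0,0))
def f(p):
  c,s=np.cos(p[2]),np.sin(p[2]);return np.ravel([[p[0]+c*L[k][0]-s*L[k][1]-x,p[1]+s*L[k][0]+c*L[k][1]-y] for k,x,y in m])
r=least_squares(f,[.575,.264,.5],loss='soft_l1',f_scale=.003);print(r.x,np.degrees(r.x[2]),f(r.x).reshape(-1,2).round(4).tolist())
```

```text
[0.57565321 0.26642202 0.50714447] 29.05723795552608 [[-0.0007, 0.0004], [0.0014, 0.001], [-0.0018, 0.0006], [-0.0019, -0.0004], [0.0014, -0.0017], [0.0015, -0.0011], [0.0005, -0.007], [-0.0, -0.002], [-0.0001, 0.0015], [-0.0005, -0.0003], [0.0006, 0.002], [-0.0018, 0.0005], [0.0014, 0.0032]]
```

The wrist view shows the gauge with corner bolts at about (362,122) and (348,247), the measured piston at (278,190), the waiting piston at (115,222) and the bearing at (178,265). I'll turn the bolts into the gauge yaw.

Run:
```python
from h import *
P=ray('wrist',[(362,122),(348,247)],.052);d=P[0]-P[1];print(P,np.linalg.norm(d),np.degrees(np.arctan2(-d[0],d[1])))
for yaw in (29,30):
  a=np.radians(yaw);ex=np.array([np.cos(a),np.sin(a)]);print(P.mean(0)[:2]-.085*ex)
  for z in (.052,):print(yaw,[proj('wrist',[[*(np.array([.5755,.2655])+ex*x+y*np.array([-ex[1],ex[0]])),z]]).round(0).tolist() for x,y in [(95,78),(95,-78),(75,62),(75,-62)] for x,y in [(x/1000,y/1000)]])
im=cv2.imread('pics/w2.png')[80:290,200:400];cv2.imwrite('pics/w2c.png',cv2.resize(im,None,fx=2.8,fy=2.8,interpolation=cv2.INTER_CUBIC))
print(fit('wrist','measured_piston',(.575,.265),.0385,.03,.057),fit('wrist','waiting_piston',(.444,.151),.0385,.03,.057))
```

```text
[[0.6185229  0.37034357 0.052     ]
 [0.68642307 0.24594166 0.052     ]] 0.14172603442987045 28.62628378535393
[0.57813031 0.26693379]
29 [[[369.0, 115.0]], [[354.0, 253.0]], [[348.0, 130.0]], [[338.0, 240.0]]]
[0.57886082 0.26564261]
30 [[[368.0, 113.0]], [[355.0, 251.0]], [[347.0, 129.0]], [[339.0, 239.0]]]
([0.5774, 0.2662], np.float64(0.955)) ([0.4446, 0.1509], np.float64(0.976))
```

View pics/w2c.png

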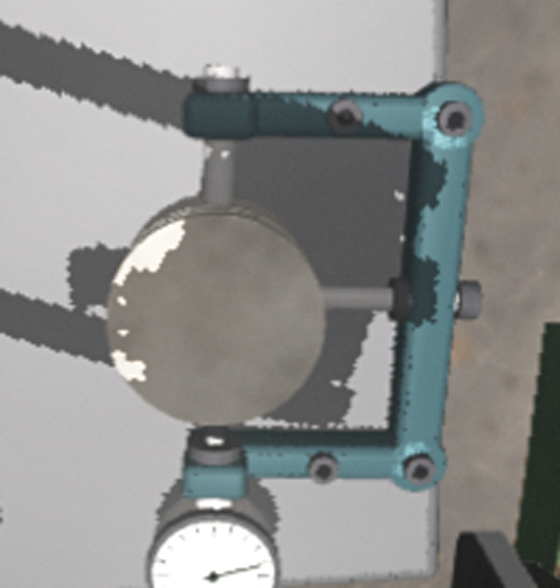

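The crop shows the piston between anvil (top) and plunger (bottom), with the stop screw right of it and room above it for a finger. I'll descend with the fingers straddling the piston along gauge x.

```bash
python3 -m crank '[{"tx":0,"ty":0.2,"tz":3,"yaw":1},{"tx":0,"ty":0.2,"tz":6,"yaw":1},{"tx":0,"ty":0.2,"tz":9,"yaw":1},{"tx":0,"ty":0.2,"tz":12,"yaw":1},{"tx":0,"ty":0.2,"tz":13.5,"yaw":1}]' 1
python3 -m crank '[{"tx":0,"ty":0,"tz":0,"yaw":0},{"tx":0,"ty":0,"tz":0,"yaw":0}]'
python3 - <<'E'
from h import *
s=get_state();print(s['eef_pos'])
for c in ('top','scene','wrist'):save(c,f'd_{c}.png')
a=cv2.imread('pics/d_scene.png')[130:280,240:440];b=cv2.imread('pics/d_wrist.png')
cv2.imwrite('pics/d.png',np.hstack([cv2.resize(a,(400,300)),cv2.resize(b,(400,300))]))
E
```

```text
clock: 4.45
eef_pos: [0.5753, 0.2648, 0.1182]
tool_rot: [-0.002, 0.507, 0.862, -0.002]
contact_force: [-0.3, -0.2, -1.3]
finger_gap: 1.001
grip_force: 0.0
clock: 4.65
eef_pos: [0.5776, 0.2654, 0.1223]
tool_rot: [0.0, 0.507, 0.862, 0.0]
contact_force: [0.0, 0.2, 1.2]
finger_gap: 1.0
grip_force: 0.0
[0.57764696 0.2653805  0.1223019 ]
```

View pics/d.png

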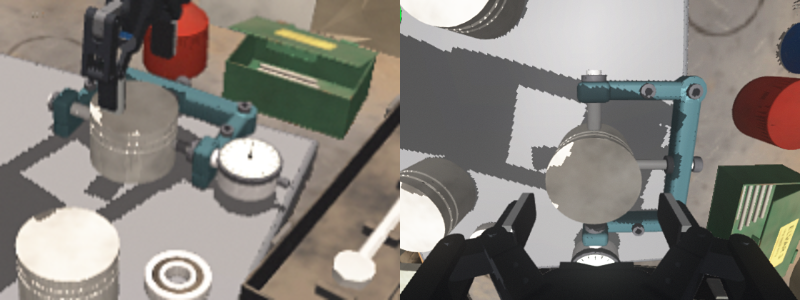

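The fingers straddle the piston evenly (tips at about 522 and 672, piston middle at about 595, in the right half). I'll go down slowly.

```bash
python3 -m crank '[{"tx":0,"ty":0,"tz":0.6,"yaw":0},{"tx":0,"ty":0,"tz":1.2,"yaw":0},{"tx":0,"ty":0,"tz":1.8,"yaw":0},{"tx":0,"ty":0,"tz":2.2,"yaw":0},{"tx":0,"ty":0,"tz":2.2,"yaw":0}]' 1
python3 -m crank '[{"tx":0,"ty":0,"tz":0,"yaw":0},{"tx":0,"ty":0,"tz":0,"yaw":0}]'
```

```text
clock: 5.3
eef_pos: [0.5763, 0.265, 0.0981]
tool_rot: [-0.001, 0.507, 0.862, -0.001]
contact_force: [0.1, -0.0, -0.2]
finger_gap: 0.998
grip_force: 0.0
clock: 5.5
eef_pos: [0.5772, 0.2652, 0.0995]
tool_rot: [0.0, 0.507, 0.862, 0.0]
contact_force: [-0.6, -0.2, -0.4]
finger_gap: 0.999
grip_force: 0.0
```

```bash
python3 -m crank '[{"tx":0,"ty":-0.1,"tz":0.6,"yaw":0},{"tx":0,"ty":-0.1,"tz":1.2,"yaw":0},{"tx":0,"ty":-0.1,"tz":1.6,"yaw":0},{"tx":0,"ty":-0.1,"tz":1.8,"yaw":0},{"tx":0,"ty":-0.1,"tz":1.8,"yaw":0}]' 1
python3 -m crank '[{"tx":0,"ty":0,"tz":0,"yaw":0},{"tx":0,"ty":0,"tz":0,"yaw":0},{"tx":0,"ty":0,"tz":0,"yaw":0}]' -1
python3 -m crank '[{"tx":0,"ty":0,"tz":0,"yaw":0},{"tx":0,"ty":0,"tz":0,"yaw":0},{"tx":0,"ty":0,"tz":0,"yaw":0}]'
```

```text
clock: 6.0
eef_pos: [0.5758, 0.2646, 0.0806]
tool_rot: [-0.0, 0.507, 0.862, -0.0]
contact_force: [0.4, -0.2, 0.6]
finger_gap: 0.998
grip_force: 0.0
clock: 6.3
eef_pos: [0.5765, 0.2649, 0.0819]
tool_rot: [0.0, 0.507, 0.862, 0.0]
contact_force: [-0.2, 0.2, 3.7]
finger_gap: 0.878
grip_force: 71.9
clock: 6.6
eef_pos: [0.5765, 0.2649, 0.0819]
tool_rot: [0.0, 0.507, 0.862, 0.0]
contact_force: [-0.7, 1.2, 4.7]
finger_gap: 0.882
grip_force: 72.2
```

```bash
python3 -m crank '[{"tx":0,"ty":-0.8,"tz":0,"yaw":0},{"tx":0,"ty":-2,"tz":0,"yaw":0},{"tx":0,"ty":-3.4,"tz":0,"yaw":0},{"tx":0,"ty":-4.8,"tz":0,"yaw":0},{"tx":0,"ty":-6,"tz":0,"yaw":0}]'
python3 -m crank '[{"tx":0,"ty":0,"tz":0,"yaw":0},{"tx":0,"ty":0,"tz":0,"yaw":0}]'
python3 - <<'E'
from h import *
save('top','a.png');print(fit('top','measured_piston',(.524,.236),.0385,.03,.057),[d['centre'] for d in pinpoint('top','measured_piston')][:1],get_state()['eef_pos'])
E
```

```text
clock: 7.1
eef_pos: [0.5241, 0.2353, 0.082]
tool_rot: [0.001, 0.507, 0.862, 0.001]
contact_force: [3.3, 2.4, 4.3]
finger_gap: 0.88
grip_force: 71.9
clock: 7.3
eef_pos: [0.5229, 0.2348, 0.0819]
tool_rot: [-0.0, 0.507, 0.862, -0.001]
contact_force: [-4.1, -2.9, 9.6]
finger_gap: 0.876
grip_force: 72.7
None [[0.5218, 0.2368, 0.0289]] [0.52291056 0.23478611 0.08187042]
```

```bash
python3 -m crank '[{"tx":0.8,"ty":-0.8,"tz":0,"yaw":8},{"tx":1.6,"ty":-1.6,"tz":0,"yaw":16},{"tx":2.4,"ty":-2.4,"tz":0,"yaw":24},{"tx":3.2,"ty":-3.2,"tz":0,"yaw":32},{"tx":3.9,"ty":-3.9,"tz":0,"yaw":40}]'
python3 -m crank '[{"tx":0,"ty":0,"tz":0,"yaw":8},{"tx":0,"ty":0,"tz":0,"yaw":16},{"tx":0,"ty":0,"tz":0,"yaw":24},{"tx":0,"ty":0,"tz":0,"yaw":32},{"tx":0,"ty":0,"tz":0,"yaw":40}]'
python3 -m crank '[{"tx":0,"ty":0,"tz":0,"yaw":5},{"tx":0,"ty":0,"tz":0,"yaw":5},{"tx":0,"ty":0,"tz":0,"yaw":5}]'
cat > go.py <<'E'
from h import *
import sys
s=get_state();w,x,y,z=s['tool_rot'];R=Rn.from_quat([x,y,z,w]).as_matrix();p=np.array(s['eef_pos'])
t=np.array(list(map(float,sys.argv[1:3]))+[p[2]])
print('tcp',p.round(4),'y-angle',np.degrees(np.arctan2(R[1,1],R[0,1])).round(1),'tool shift cm',(100*R.T@(t-p)).round(2))
E
python3 go.py .3757 .2407; python3 go.py .3366 .2988
python3 - <<'E'
from h import *
save('top','a.png')
for c in ('top','scene'):
  save(c,'b_%s.png'%c)
  print([d['centre'] for d in pinpoint(c,'measured_piston')][:2])
E
```

```text
clock: 7.95
eef_pos: [0.4713, 0.2501, 0.082]
tool_rot: [0.001, 0.773, 0.634, 0.001]
contact_force: [2.3, -2.3, 3.8]
finger_gap: 0.878
grip_force: 72.3
clock: 8.45
eef_pos: [0.4703, 0.2505, 0.0819]
tool_rot: [0.0, 0.943, 0.332, -0.0]
contact_force: [-1.6, -0.4, 9.3]
finger_gap: 0.876
grip_force: 72.8
clock: 8.75
eef_pos: [0.4705, 0.2506, 0.0819]
tool_rot: [-0.0, 0.956, 0.293, 0.0]
contact_force: [-1.9, 0.4, 7.0]
finger_gap: 0.877
grip_force: 72.6
tcp [0.4705 0.2506 0.0819] y-angle -56.0 tool shift cm [-8.41 -4.49 -0.  ]
tcp [0.4705 0.2506 0.0819] y-angle -56.0 tool shift cm [ -8.4  -11.49  -0.  ]
[[0.4723, 0.2508, 0.0292]]
[[0.4739, 0.2506, 0.0293]]
```

```bash
python3 -m crank '[{"tx":-1.5,"ty":-0.8,"tz":0,"yaw":0},{"tx":-3.3,"ty":-1.8,"tz":0,"yaw":0},{"tx":-5.3,"ty":-2.8,"tz":0,"yaw":0},{"tx":-7.2,"ty":-3.8,"tz":0,"yaw":0},{"tx":-8.4,"ty":-4.5,"tz":0,"yaw":0}]'
python3 -m crank '[{"tx":0,"ty":0,"tz":0,"yaw":0},{"tx":0,"ty":0,"tz":0,"yaw":0}]'
python3 go.py .3366 .2988
python3 - <<'E'
from h import *
for c in ('top','scene'):
  im=save(c,'c_%s.png'%c)
  for l,x,r,h in (('measured_piston',(.3757,.2407),.0385,.057),('green_dot',(.3366,.2988),.019,.0003),('parked_piston',(.4175,.353),.0385,.057)):
    print(c,l,fit(c,l,x,r,.03,h),[np.round(d['centre'],4).tolist() for d in pinpoint(c,l)][:1])
a=cv2.imread('pics/c_top.png')[225:365,170:330];b=cv2.imread('pics/c_scene.png')[160:300,110:270]
cv2.imwrite('pics/c.png',np.hstack([cv2.resize(a,(400,350)),cv2.resize(b,(400,350))]))
E
```

```text
clock: 9.5
eef_pos: [0.3759, 0.2408, 0.0819]
tool_rot: [0.0, 0.956, 0.293, 0.002]
contact_force: [3.8, -0.1, 3.7]
finger_gap: 0.874
grip_force: 72.2
clock: 9.7
eef_pos: [0.3744, 0.2407, 0.0818]
tool_rot: [-0.0, 0.956, 0.293, -0.001]
contact_force: [-7.0, -1.4, 16.3]
finger_gap: 0.876
grip_force: 73.5
tcp [0.3744 0.2407 0.0818] y-angle -55.9 tool shift cm [ 0.12 -6.93  0.  ]
top measured_piston None []
top green_dot None []
top parked_piston ([0.4178, 0.3556], np.float64(0.745)) [[0.4168, 0.3543, 0.0273]]
scene measured_piston ([0.3756, 0.2403], np.float64(0.77)) [[0.3755, 0.2418, 0.0265]]
scene green_dot ([0.3367, 0.2995], np.float64(0.779)) [[0.335, 0.2946, 0.0314]]
scene parked_piston None [[0.419, 0.3525, 0.0284]]
```

View pics/c.png

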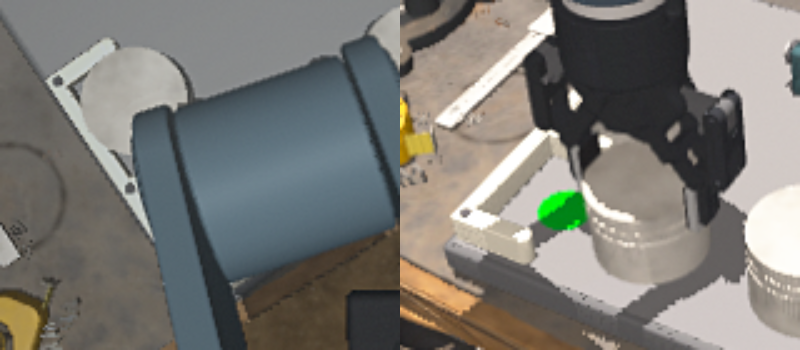

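The right half shows the piston squarely in front of the green dot and bay mouth. I'll slide it in.

```bash
python3 -m crank '[{"tx":0.1,"ty":-0.6,"tz":0,"yaw":0},{"tx":0.1,"ty":-1.4,"tz":0,"yaw":0},{"tx":0.1,"ty":-2.2,"tz":0,"yaw":0},{"tx":0.1,"ty":-3,"tz":0,"yaw":0},{"tx":0.1,"ty":-3.6,"tz":0,"yaw":0}]'
python3 -m crank '[{"tx":0,"ty":-0.4,"tz":0,"yaw":0},{"tx":0,"ty":-0.8,"tz":0,"yaw":0},{"tx":0,"ty":-1.2,"tz":0,"yaw":0},{"tx":0,"ty":-1.6,"tz":0,"yaw":0},{"tx":0,"ty":-2,"tz":0,"yaw":0}]'
python3 -m crank '[{"tx":0,"ty":-0.3,"tz":0,"yaw":0},{"tx":0,"ty":-0.6,"tz":0,"yaw":0},{"tx":0,"ty":-0.9,"tz":0,"yaw":0},{"tx":0,"ty":-1.1,"tz":0,"yaw":0},{"tx":0,"ty":-1.1,"tz":0,"yaw":0}]'
python3 go.py .3366 .2988
```

```text
clock: 10.9
eef_pos: [0.3574, 0.2709, 0.0819]
tool_rot: [0.001, 0.956, 0.293, 0.001]
contact_force: [3.2, -4.9, 7.4]
finger_gap: 0.879
grip_force: 72.6
clock: 11.4
eef_pos: [0.3464, 0.2873, 0.0819]
tool_rot: [0.001, 0.956, 0.293, 0.001]
contact_force: [2.9, -3.9, 7.8]
finger_gap: 0.877
grip_force: 72.6
clock: 11.9
eef_pos: [0.3401, 0.2964, 0.0819]
tool_rot: [0.001, 0.956, 0.293, 0.001]
contact_force: [2.9, -4.6, 7.8]
finger_gap: 0.875
grip_force: 72.7
tcp [0.3401 0.2964 0.0819] y-angle -55.9 tool shift cm [-0.15 -0.39 -0.  ]
```

```bash
python3 -m crank '[{"tx":-0.05,"ty":-0.1,"tz":0,"yaw":0},{"tx":-0.05,"ty":-0.2,"tz":0,"yaw":0},{"tx":-0.05,"ty":-0.3,"tz":0,"yaw":0}]'
python3 -m crank '[{"tx":0,"ty":-0.05,"tz":0,"yaw":0},{"tx":0,"ty":-0.1,"tz":0,"yaw":0},{"tx":0,"ty":-0.15,"tz":0,"yaw":0}]'
python3 -m crank '[{"tx":0,"ty":-0.05,"tz":0,"yaw":0},{"tx":0,"ty":-0.1,"tz":0,"yaw":0},{"tx":0,"ty":-0.15,"tz":0,"yaw":0}]'
python3 go.py .3366 .2988
```

```text
clock: 12.2
eef_pos: [0.3382, 0.2986, 0.0819]
tool_rot: [0.001, 0.956, 0.293, 0.001]
contact_force: [3.1, -4.7, 8.1]
finger_gap: 0.88
grip_force: 72.6
clock: 12.5
eef_pos: [0.3373, 0.2998, 0.0819]
tool_rot: [0.001, 0.956, 0.293, 0.001]
contact_force: [3.1, -4.5, 8.1]
finger_gap: 0.876
grip_force: 72.6
clock: 12.8
eef_pos: [0.3371, 0.3002, 0.082]
tool_rot: [0.002, 0.956, 0.293, 0.001]
contact_force: [6.2, -12.0, 7.7]
finger_gap: 0.878
grip_force: 72.8
tcp [0.3371 0.3002 0.082 ] y-angle -55.9 tool shift cm [-0.12  0.09  0.  ]
```

The force rose at the back wall, so the piston is home. Release and lift.

```bash
python3 -m crank '[{"tx":0,"ty":0,"tz":0,"yaw":0},{"tx":0,"ty":0,"tz":0,"yaw":0},{"tx":0,"ty":0,"tz":0,"yaw":0}]' 1
python3 -m crank '[{"tx":0,"ty":0,"tz":0,"yaw":0},{"tx":0,"ty":0,"tz":-0.3,"yaw":0},{"tx":0,"ty":0,"tz":-1.2,"yaw":0},{"tx":0,"ty":0,"tz":-3,"yaw":0},{"tx":0,"ty":0,"tz":-5,"yaw":0}]'
python3 -m crank '[{"tx":0,"ty":2,"tz":-2,"yaw":0},{"tx":0,"ty":6,"tz":-5,"yaw":0},{"tx":2,"ty":10,"tz":-8,"yaw":0},{"tx":5,"ty":13,"tz":-10,"yaw":0},{"tx":9,"ty":14,"tz":-12,"yaw":0}]'
python3 -m crank '[{"tx":0,"ty":0,"tz":0,"yaw":-8},{"tx":0,"ty":0,"tz":0,"yaw":-16},{"tx":0,"ty":0,"tz":0,"yaw":-24},{"tx":0,"ty":0,"tz":0,"yaw":-32},{"tx":0,"ty":0,"tz":0,"yaw":-40}]'
python3 -m crank '[{"tx":0,"ty":0,"tz":0,"yaw":-8},{"tx":0,"ty":0,"tz":0,"yaw":-16},{"tx":0,"ty":0,"tz":0,"yaw":-24},{"tx":0,"ty":0,"tz":0,"yaw":-32},{"tx":0,"ty":0,"tz":0,"yaw":-40}]'
python3 -m crank '[{"tx":0,"ty":0,"tz":0,"yaw":-5},{"tx":0,"ty":0,"tz":0,"yaw":-5},{"tx":0,"ty":0,"tz":0,"yaw":-5}]'
python3 go.py .444 .151
python3 - <<'E'
from h import *
for c in ('top','scene','wrist'):
  save(c,'e_%s.png'%c)
  for l in ('measured_piston','waiting_piston','parked_piston','stop','anvil'):
    print(c,l,[(np.round(d['centre'],4).tolist(),round(d['confidence'],2)) for d in pinpoint(c,l)][:3])
  for x in ((.444,.151),(.337,.299),(.4178,.353)): print(fit(c,'waiting_piston',x,.0385,.03,.057))
E
```

```text
clock: 13.1
eef_pos: [0.3345, 0.3014, 0.0808]
tool_rot: [0.0, 0.956, 0.293, -0.001]
contact_force: [0.2, 0.3, 0.0]
finger_gap: 1.001
grip_force: 0.0
clock: 13.6
eef_pos: [0.335, 0.3016, 0.132]
tool_rot: [0.0, 0.956, 0.293, -0.0]
contact_force: [-0.6, 0.3, -0.2]
finger_gap: 0.998
grip_force: 0.0
clock: 14.1
eef_pos: [0.4906, 0.2339, 0.254]
tool_rot: [0.001, 0.957, 0.291, 0.001]
contact_force: [-0.0, 0.3, 0.1]
finger_gap: 1.003
grip_force: 0.0
clock: 14.6
eef_pos: [0.4882, 0.2362, 0.2521]
tool_rot: [0.0, 0.797, 0.605, 0.0]
contact_force: [-0.8, 0.0, 0.2]
finger_gap: 1.001
grip_force: 0.0
clock: 15.1
eef_pos: [0.4882, 0.2362, 0.2521]
tool_rot: [0.0, 0.542, 0.841, 0.0]
contact_force: [0.2, 0.0, -0.0]
finger_gap: 1.001
grip_force: 0.0
clock: 15.4
eef_pos: [0.4883, 0.2362, 0.2518]
tool_rot: [0.0, 0.508, 0.861, 0.0]
contact_force: [0.3, -0.3, -0.7]
finger_gap: 0.998
grip_force: 0.0
tcp [0.4883 0.2362 0.2518] y-angle 28.9 tool shift cm [-5.32 -8.   -0.  ]
top measured_piston [([0.3386, 0.3006, 0.0274], 0.66), ([0.3793, 0.3272, 0.0292], 0.23)]
top waiting_piston [([0.4431, 0.1495, 0.0284], 0.78)]
top parked_piston [([0.4128, 0.3552, 0.0285], 0.56)]
top stop []
top anvil []
([0.4436, 0.1521], np.float64(0.862))
None
None
scene measured_piston [([0.3418, 0.2987, 0.0301], 0.63)]
scene waiting_piston [([0.4461, 0.1482, 0.0268], 0.63)]
scene parked_piston [([0.4185, 0.3529, 0.0276], 0.84)]
scene stop [([0.6086, 0.2854, 0.0457], 0.75), ([0.496, 0.2538, 0.002], 0.64)]
scene anvil [([0.5553, 0.3013, 0.0547], 0.69), ([0.4192, 0.3566, 0.03], 0.44)]
([0.4426, 0.1498], np.float64(0.953))
None
None
wrist measured_piston []
wrist waiting_piston [([0.4436, 0.1463, 0.0292], 0.81)]
wrist parked_piston [([0.415, 0.3552, 0.0302], 0.58)]
wrist stop [([0.6103, 0.2817, 0.0452], 0.66), ([0.5199, 0.1133, 0.0271], 0.59)]
wrist anvil [([0.5583, 0.2985, 0.0633], 0.72)]
([0.4441, 0.1517], np.float64(0.963))
None
None
```

```bash
python3 -m crank '[{"tx":-1.3,"ty":-2,"tz":1,"yaw":0},{"tx":-2.6,"ty":-4,"tz":4,"yaw":0},{"tx":-4,"ty":-6,"tz":7,"yaw":0},{"tx":-5.3,"ty":-8,"tz":10,"yaw":0},{"tx":-5.3,"ty":-8,"tz":11.5,"yaw":0}]'
python3 -m crank '[{"tx":0,"ty":0,"tz":0,"yaw":0},{"tx":0,"ty":0,"tz":0,"yaw":0},{"tx":0,"ty":0,"tz":0,"yaw":0}]'
python3 go.py .4438 .151
python3 - <<'E'
from h import *
for c in ('top','scene'):
  save(c,'f_%s.png'%c);print(c,fit(c,'measured_piston',(.337,.299),.0385,.03,.057))
a=cv2.imread('pics/f_scene.png')[140:310,130:330];b=cv2.imread('pics/f_top.png')[225:365,170:330]
cv2.imwrite('pics/f.png',np.hstack([cv2.resize(a,(400,340)),cv2.resize(b,(389,340))]))
E
```

```text
clock: 17.25
eef_pos: [0.4412, 0.1491, 0.1336]
tool_rot: [-0.002, 0.508, 0.861, -0.002]
contact_force: [-0.5, 0.2, 1.3]
finger_gap: 0.998
grip_force: 0.0
clock: 17.55
eef_pos: [0.4454, 0.1513, 0.1377]
tool_rot: [0.001, 0.507, 0.862, 0.001]
contact_force: [-0.4, 0.1, 0.5]
finger_gap: 0.999
grip_force: 0.0
tcp [0.4454 0.1513 0.1377] y-angle 29.1 tool shift cm [ 0.05 -0.15 -0.  ]
top ([0.3399, 0.3014], np.float64(0.959))
scene ([0.3393, 0.2996], np.float64(0.932))
```

View pics/f.png

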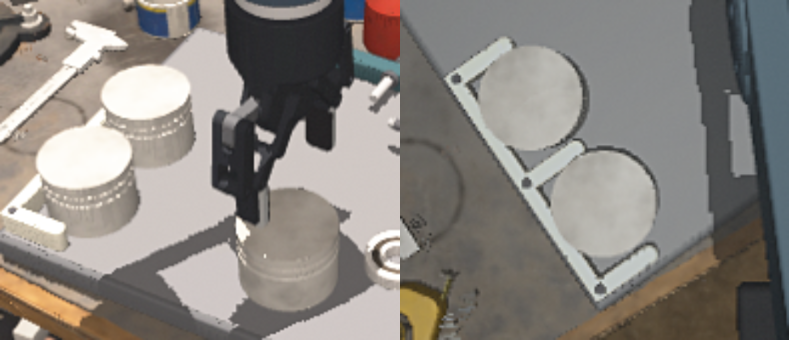

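The measured piston stands in the bay against the back, about 3 mm from the dot centre and within tolerance. Now I'll grasp the waiting piston.

```bash
python3 -m crank '[{"tx":0,"ty":-0.15,"tz":1,"yaw":0},{"tx":0,"ty":-0.15,"tz":2,"yaw":0},{"tx":0,"ty":-0.15,"tz":3,"yaw":0},{"tx":0,"ty":-0.15,"tz":3.8,"yaw":0},{"tx":0,"ty":-0.15,"tz":3.8,"yaw":0}]' 1
python3 -m crank '[{"tx":0,"ty":0,"tz":0.5,"yaw":0},{"tx":0,"ty":0,"tz":1,"yaw":0},{"tx":0,"ty":0,"tz":1.5,"yaw":0},{"tx":0,"ty":0,"tz":1.8,"yaw":0},{"tx":0,"ty":0,"tz":1.8,"yaw":0}]'
python3 -m crank '[{"tx":0,"ty":0,"tz":0,"yaw":0},{"tx":0,"ty":0,"tz":0,"yaw":0},{"tx":0,"ty":0,"tz":0,"yaw":0},{"tx":0,"ty":0,"tz":0,"yaw":0},{"tx":0,"ty":0,"tz":0,"yaw":0}]' -1
python3 go.py .4924 .2198;python3 go.py .5762 .2662
```

```text
clock: 18.25
eef_pos: [0.4416, 0.1501, 0.0965]
tool_rot: [-0.001, 0.507, 0.862, -0.001]
contact_force: [-0.9, 0.5, -0.6]
finger_gap: 1.001
grip_force: 0.0
clock: 18.75
eef_pos: [0.4425, 0.1502, 0.0798]
tool_rot: [-0.0, 0.507, 0.862, -0.0]
contact_force: [-0.6, 0.1, 0.5]
finger_gap: 1.0
grip_force: 0.0
clock: 19.25
eef_pos: [0.443, 0.1503, 0.081]
tool_rot: [0.0, 0.507, 0.862, 0.0]
contact_force: [-2.2, 0.7, 5.3]
finger_gap: 0.875
grip_force: 71.2
tcp [0.443  0.1503 0.081 ] y-angle 29.1 tool shift cm [3.68 7.69 0.  ]
tcp [0.443  0.1503 0.081 ] y-angle 29.1 tool shift cm [3.670e+00 1.727e+01 1.000e-02]
```

```bash
python3 -m crank '[{"tx":1,"ty":1,"tz":0,"yaw":0},{"tx":2,"ty":2.6,"tz":0,"yaw":0},{"tx":2.9,"ty":4.6,"tz":0,"yaw":0},{"tx":3.5,"ty":6.5,"tz":0,"yaw":0},{"tx":3.7,"ty":7.7,"tz":0,"yaw":0}]'
python3 -m crank '[{"tx":0,"ty":0,"tz":0,"yaw":0},{"tx":0,"ty":0,"tz":0,"yaw":0}]'
python3 go.py .5765 .2649
python3 - <<'E'
from h import *
p=get_state()['eef_pos'][:2]
for c in ('scene','wrist'):
  im=save(c,'g_%s.png'%c);print(c,fit(c,'waiting_piston',p,.0385,.03,.057),fit(c,'measured_piston',p,.0385,.03,.057))
  for l in ('stop','anvil','dial','waiting_piston'): print(l,[(np.round(d['centre'],4).tolist(),round(d['confidence'],2)) for d in pinpoint(c,l)][:2])
E
```

```text
clock: 19.75
eef_pos: [0.4925, 0.2205, 0.081]
tool_rot: [-0.0, 0.507, 0.862, -0.001]
contact_force: [-9.0, -7.2, 15.4]
finger_gap: 0.877
grip_force: 73.1
clock: 19.95
eef_pos: [0.4934, 0.2206, 0.081]
tool_rot: [0.001, 0.507, 0.862, 0.001]
contact_force: [2.9, 0.8, 2.8]
finger_gap: 0.871
grip_force: 71.9
tcp [0.4934 0.2206 0.081 ] y-angle 29.1 tool shift cm [-0.16  9.42  0.03]
scene ([0.4934, 0.2182], np.float64(0.687)) None
stop [([0.6079, 0.2844, 0.0446], 0.77)]
anvil []
dial [([0.6279, 0.1697, 0.0754], 0.59)]
waiting_piston [([0.4968, 0.2185, 0.0263], 0.89)]
wrist ([0.4939, 0.2213], np.float64(0.977)) None
stop [([0.6077, 0.2849, 0.0458], 0.79)]
anvil [([0.5588, 0.2964, 0.0625], 0.69), ([0.4978, 0.2174, 0.03], 0.33)]
dial []
waiting_piston [([0.4932, 0.2201, 0.0297], 0.67)]
```

View pics/g_wrist.png

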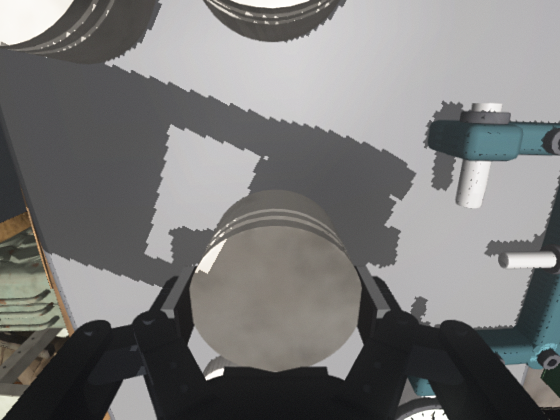

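The wrist view shows the piston in hand at (275,295), the anvil's end at about (467,207) and the stop's front end at about (499,260). From these I get the remaining shift.

Run:
```python
from h import *
a=np.radians(29.07);ex=np.array([np.cos(a),np.sin(a)]);ey=np.array([-ex[1],ex[0]])
p=np.array([.4939,.2213]) # piston in same view
S=ray('wrist',[(499,260)],.046)[0][:2];A=ray('wrist',[(468,207)],.060)[0][:2]
print(S,A)
print('x to go from stop (mm)',1e3*((S-p)@ex-.0385),'stop y',1e3*(S-p)@ey)
print('anvil: y to go',1e3*((A-p)@ey-.0385),'x',1e3*(A-p)@ex)
t=np.array(get_state()['eef_pos'][:2]);print('piston-tcp in tool',(p-t)@ey,(p-t)@ex)
```

```text
[0.60885859 0.28491671] [0.55905989 0.30005072]
x to go from stop (mm) 92.88682674223888 stop y -0.25311738725497007
anvil: y to go -1.3295080111894593 x 95.21471818940768
piston-tcp in tool 0.0005615008233294156 0.0014642836944217753
```

```bash
python3 -m crank '[{"tx":-0.15,"ty":0.8,"tz":0,"yaw":0},{"tx":-0.15,"ty":2,"tz":0,"yaw":0},{"tx":-0.15,"ty":3.2,"tz":0,"yaw":0},{"tx":-0.15,"ty":4.2,"tz":0,"yaw":0},{"tx":-0.15,"ty":5,"tz":0,"yaw":0}]'
python3 -m crank '[{"tx":0,"ty":0.6,"tz":0,"yaw":0},{"tx":0,"ty":1.2,"tz":0,"yaw":0},{"tx":0,"ty":1.8,"tz":0,"yaw":0},{"tx":0,"ty":2.4,"tz":0,"yaw":0},{"tx":0,"ty":2.8,"tz":0,"yaw":0}]'
python3 -m crank '[{"tx":0,"ty":0.2,"tz":0,"yaw":0},{"tx":0,"ty":0.4,"tz":0,"yaw":0},{"tx":0,"ty":0.6,"tz":0,"yaw":0},{"tx":0,"ty":0.8,"tz":0,"yaw":0},{"tx":0,"ty":0.8,"tz":0,"yaw":0}]'
python3 go.py .5765 .2649
```

```text
clock: 21.15
eef_pos: [0.5345, 0.2416, 0.0811]
tool_rot: [-0.002, 0.507, 0.862, -0.003]
contact_force: [-11.3, -7.1, 21.9]
finger_gap: 0.871
grip_force: 74.4
clock: 21.65
eef_pos: [0.559, 0.2551, 0.0811]
tool_rot: [-0.002, 0.507, 0.862, -0.003]
contact_force: [-11.2, -5.5, 20.4]
finger_gap: 0.87
grip_force: 74.2
clock: 22.15
eef_pos: [0.5648, 0.2589, 0.0812]
tool_rot: [-0.003, 0.507, 0.862, -0.004]
contact_force: [-14.7, -6.2, 21.8]
finger_gap: 0.879
grip_force: 74.4
tcp [0.5648 0.2589 0.0812] y-angle 29.1 tool shift cm [-0.04  1.31 -0.01]
```

```bash
python3 -m crank '[{"tx":0,"ty":0.1,"tz":-0.05,"yaw":0},{"tx":0,"ty":0.3,"tz":-0.05,"yaw":0},{"tx":0,"ty":0.5,"tz":-0.05,"yaw":0},{"tx":0,"ty":0.7,"tz":-0.05,"yaw":0},{"tx":0,"ty":0.7,"tz":-0.05,"yaw":0}]'
python3 go.py .5765 .2649
python3 - <<'E'
from h import *
p=np.array(get_state()['eef_pos'][:2]);save('wrist','k.png')
a=np.radians(29.07);ex=np.array([np.cos(a),np.sin(a)]);ey=np.array([-ex[1],ex[0]])
f=fit('wrist','waiting_piston',p,.0385,.03,.057);print(f)
b=cv2.imread('pics/k.png')[80:360,180:480];cv2.imwrite('pics/kc.png',cv2.resize(b,(600,560)))
E
```

```text
clock: 22.65
eef_pos: [0.5711, 0.2628, 0.0812]
tool_rot: [-0.003, 0.507, 0.862, -0.003]
contact_force: [-12.0, -3.4, 16.4]
finger_gap: 0.874
grip_force: 73.8
tcp [0.5711 0.2628 0.0812] y-angle 29.1 tool shift cm [-0.08  0.58 -0.  ]
([0.572, 0.2636], np.float64(0.96))
```

View pics/kc.png

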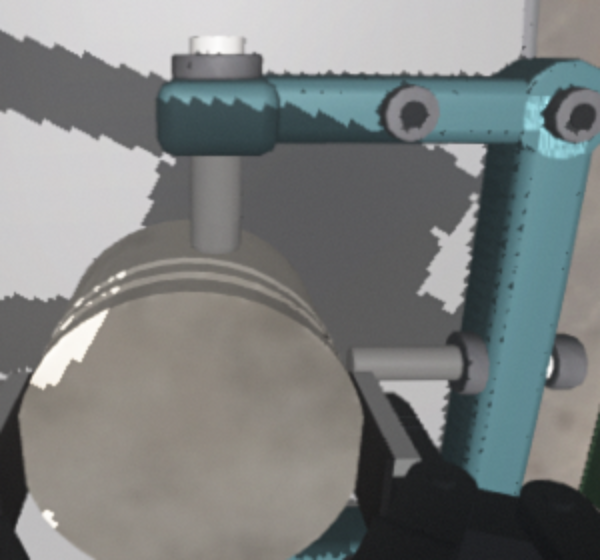

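The piston is touching or nearly touching the anvil at (215,250) in the crop, and a few mm short of the stop at (350,362). I'll creep on until the force rises.

```bash
python3 -m crank '[{"tx":0,"ty":0.1,"tz":0,"yaw":0},{"tx":0,"ty":0.2,"tz":0,"yaw":0},{"tx":0,"ty":0.3,"tz":0,"yaw":0}]'
python3 -m crank '[{"tx":0,"ty":0.05,"tz":0,"yaw":0},{"tx":0,"ty":0.1,"tz":0,"yaw":0},{"tx":0,"ty":0.15,"tz":0,"yaw":0}]'
python3 go.py .5765 .2649
```

```text
clock: 23.05
eef_pos: [0.5733, 0.264, 0.0812]
tool_rot: [-0.003, 0.507, 0.862, -0.003]
contact_force: [-13.1, -5.4, 19.1]
finger_gap: 0.871
grip_force: 74.1
clock: 23.35
eef_pos: [0.5748, 0.2648, 0.0812]
tool_rot: [-0.003, 0.507, 0.862, -0.003]
contact_force: [-13.0, -4.1, 17.8]
finger_gap: 0.873
grip_force: 73.8
tcp [0.5748 0.2648 0.0812] y-angle 29.1 tool shift cm [-0.07  0.15 -0.  ]
```

```bash
python3 -m crank '[{"tx":0,"ty":0.05,"tz":0,"yaw":0},{"tx":0,"ty":0.1,"tz":0,"yaw":0},{"tx":0,"ty":0.15,"tz":0,"yaw":0}]'
python3 -m crank '[{"tx":0,"ty":0.05,"tz":0,"yaw":0},{"tx":0,"ty":0.1,"tz":0,"yaw":0}]'
python3 go.py .5765 .2649
```

```text
clock: 23.65
eef_pos: [0.5761, 0.2655, 0.0812]
tool_rot: [-0.003, 0.507, 0.862, -0.003]
contact_force: [-13.3, -4.8, 18.1]
finger_gap: 0.876
grip_force: 73.9
clock: 23.85
eef_pos: [0.5768, 0.2659, 0.0812]
tool_rot: [-0.003, 0.507, 0.862, -0.003]
contact_force: [-13.9, -5.0, 20.2]
finger_gap: 0.879
grip_force: 74.2
tcp [0.5768 0.2659 0.0812] y-angle 29.1 tool shift cm [-0.07 -0.07  0.  ]
```

```bash
python3 -m crank '[{"tx":0,"ty":0.05,"tz":0,"yaw":0},{"tx":0,"ty":0.1,"tz":0,"yaw":0}]'
python3 -m crank '[{"tx":0,"ty":0.05,"tz":0,"yaw":0},{"tx":0,"ty":0.1,"tz":0,"yaw":0}]'
python3 go.py .5765 .2649
```

```text
clock: 24.05
eef_pos: [0.5769, 0.266, 0.0812]
tool_rot: [-0.003, 0.507, 0.862, -0.004]
contact_force: [-18.8, -8.1, 24.1]
finger_gap: 0.875
grip_force: 74.6
clock: 24.25
eef_pos: [0.577, 0.266, 0.0812]
tool_rot: [-0.004, 0.507, 0.862, -0.005]
contact_force: [-20.8, -10.0, 26.5]
finger_gap: 0.88
grip_force: 75.1
tcp [0.577  0.266  0.0812] y-angle 29.1 tool shift cm [-0.07 -0.1   0.  ]
```

The TCP has stopped and the force is rising, so the piston is at the stop. I'll relax the command slightly, open and lift.

```bash
python3 -m crank '[{"tx":0,"ty":-0.15,"tz":-0.05,"yaw":0},{"tx":0,"ty":-0.2,"tz":-0.05,"yaw":0}]'
python3 -m crank '[{"tx":0,"ty":0,"tz":0,"yaw":0},{"tx":0,"ty":0,"tz":0,"yaw":0},{"tx":0,"ty":0,"tz":0,"yaw":0},{"tx":0,"ty":0,"tz":0,"yaw":0}]' 1
python3 -m crank '[{"tx":0,"ty":0,"tz":-0.3,"yaw":0},{"tx":0,"ty":0,"tz":-0.8,"yaw":0},{"tx":0,"ty":0,"tz":-2,"yaw":0},{"tx":0,"ty":0,"tz":-4,"yaw":0},{"tx":0,"ty":0,"tz":-7,"yaw":0}]'
python3 -m crank '[{"tx":0,"ty":0,"tz":-4,"yaw":0},{"tx":0,"ty":0,"tz":-8,"yaw":0},{"tx":0,"ty":0,"tz":-10,"yaw":0},{"tx":0,"ty":0,"tz":-10,"yaw":0},{"tx":0,"ty":0,"tz":-10,"yaw":0}]'
python3 - <<'E'
from h import *
print(get_state()['eef_pos'])
for c in ('scene','wrist','top'):
  save(c,'m_%s.png'%c)
  print(c,fit(c,'waiting_piston',(.5762,.266),.0385,.03,.057),fit(c,'measured_piston',(.3396,.3),.0385,.03,.057))
  for l in ('stop','anvil','measured_piston'): print(l,[(np.round(d['centre'],4).tolist(),round(d['confidence'],2)) for d in pinpoint(c,l)][:2])
b=cv2.imread('pics/m_wrist.png')[80:290,200:400];cv2.imwrite('pics/mc.png',cv2.resize(b,None,fx=2.8,fy=2.8,interpolation=cv2.INTER_CUBIC))
E
```

```text
clock: 24.45
eef_pos: [0.5768, 0.2659, 0.0812]
tool_rot: [-0.003, 0.507, 0.862, -0.003]
contact_force: [-11.3, -3.4, 13.4]
finger_gap: 0.876
grip_force: 73.5
clock: 24.85
eef_pos: [0.5801, 0.267, 0.0808]
tool_rot: [-0.0, 0.507, 0.862, -0.0]
contact_force: [-0.7, 0.4, -0.3]
finger_gap: 0.998
grip_force: 0.0
clock: 25.35
eef_pos: [0.5793, 0.2669, 0.1513]
tool_rot: [-0.001, 0.507, 0.862, -0.001]
contact_force: [0.5, 0.0, 0.2]
finger_gap: 0.997
grip_force: 0.0
clock: 25.85
eef_pos: [0.5803, 0.2672, 0.2519]
tool_rot: [0.0, 0.507, 0.862, 0.0]
contact_force: [-0.0, 0.2, -1.1]
finger_gap: 0.999
grip_force: 0.0
[0.58030173 0.26722839 0.25192502]
scene ([0.5749, 0.2641], np.float64(0.97)) ([0.339, 0.2998], np.float64(0.947))
stop [([0.6097, 0.2822, 0.0462], 0.85)]
anvil [([0.556, 0.3025, 0.0564], 0.92)]
measured_piston [([0.3413, 0.2981, 0.03], 0.8), ([0.6288, 0.1682, 0.0757], 0.55)]
wrist ([0.5776, 0.2671], np.float64(0.967)) ([0.3401, 0.301], np.float64(0.966))
stop [([0.6103, 0.2848, 0.0448], 0.55)]
anvil [([0.5581, 0.2978, 0.0621], 0.87), ([0.6111, 0.2878, 0.0459], 0.31)]
measured_piston [([0.3403, 0.301, 0.0337], 0.93)]
top ([0.5762, 0.272], np.float64(0.421)) None
stop []
anvil [([0.5569, 0.3008, 0.0636], 0.59)]
measured_piston []
```

View pics/mc.png

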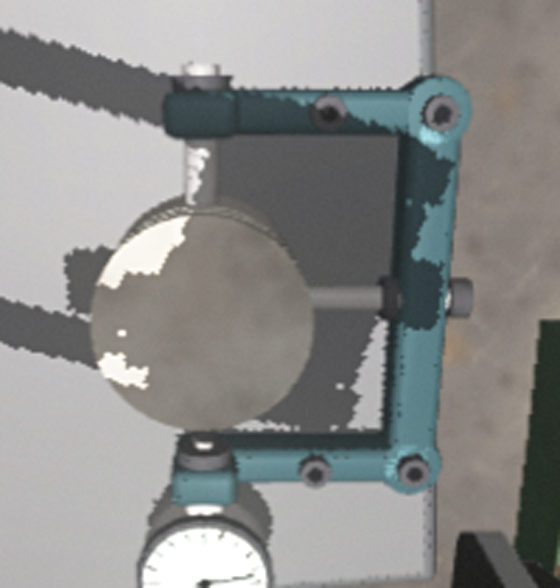

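The waiting piston sits within about 1 mm of where the measured one sat, against the anvil and stop, and the dial needle is in the same position as before. The measured piston is unchanged in its bay. Handing in.

```bash
python3 -c "
from cell import robot;print(robot.job_done())"
```

```text
the job is handed in; nothing more can be done
None
```

I handed the job in at about 26 s; no verdict came back. The measured piston is home in the green-dot bay (about 3 mm from the dot's centre by camera), and the waiting piston is seated in the gauge within about 1 mm of where the first one sat.

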